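Close up the top course of a stud-brick sample wall

ROBOT

A 6-joint arm with a two-finger parallel gripper is mounted at the origin on a cart in front of the work surface, level with it; the furniture and walls round the work are solid. World frame = base frame: x ahead of the robot, y to its left, z up, the work surface at z = 0. Lengths are in mm, angles in degrees, forces in N, time in s.
With the tool pointing down it reaches from about 350 to 850 mm from the base axis. Payload 8.1 kg.
Tool frame: the origin (TCP) lies between the finger pads; the fingertips stand 22 mm ahead of it and the grasp point (between the pads) lies 3 mm ahead of it; z points along the fingers, y is the line along which they close (so a half turn about z gives the same grasp; the last joint's range is limited). The gripper opens to 85 mm and grips with 20 to 120 N. Pads are 22 mm wide; open, the fingers measure 114 mm over their backs; the gripper's body (76 mm by 85 mm) begins 54 mm behind the grasp point. The pads swing forward as they close: fully open they stand 13 mm farther back than shut.
Start: joints at [65.581, 7.471, 85.268, -0, 87.261, -4.893], TCP at [200.523, 565.505, 253.292] pointing down, gripper open.
Joint ranges: [-169.43, 169.43], [-51.17, 129.36], [1.28, 143.12], [-76.62, 256.62], [0, 156.53], [-152.29, 152.29]. Speed limits (degrees/s): [136.94, 136.94, 159.86, 180, 180, 180].

INTERFACE

Orientations are given as [roll, pitch, yaw] about the fixed x, y, z axes, in that order (R = Rz(yaw) Ry(pitch) Rx(roll)).
In Python, from bench import r, vision gives the robot as it stands.
- The arm moves only by the tool step_arm, never from a script. Its argument "targets" is a list that holds one entry, the list of rows, each a list of 6 numbers: the shift along the world's x, y, z in mm, then the turn, a rotation vector about the world's x, y, z in rad. In form: [[[x, y, z, rx, ry, rz], ...]]. A call has 1 to 12 rows; each row is the pose to reach, as a shift and turn from the pose commanded when the call began; what a row does not reach only later rows make up. A row lasts 1/12 s, in which the tool goes at most 41.7 mm and 7.16 degrees, less where a joint would pass 70% of its speed; a pose out of reach is approached as far as the arm can. A call with a gripper value outside its range is refused whole. "fingers" is the gripper's target within -1 to 1 (shut at 1, half-way at 0, fully open at -1), set as the call begins (left out, the last holds). The fingers move at their own pace and stop on an object; "newtons" is the grip in N (left out, the last holds). Time passes only in rows, so rows that repeat a pose let the fingers close. It gives the time, the measured TCP pose, the force, the opening and the grip force at its end, in the units of the state.
- r.sense(): the state, without advancing time (a new reading comes with each control period).
- vision.snapshot(name): name is "scene" or "top" or "wrist"; returns a dict with "img" (480x640x3 uint8, blue, green, red), "mtx" (3x3 intrinsics, pixels), "D" ([k1, k2, p1, p2, k3] as OpenCV has them; the pictures are not rectified), "eye" and "attitude" of the camera in the world. Camera axes: x right, y up, looking along -z (the intrinsics and any distortion apply to the point x, -y, -z); pixel columns grow to the right and rows downward; lengths in mm; the calibration is good to about 2 mm. A picture is of the moment at which its call begins. There is no depth.
- r.hand_in(): hands the job in; it is judged then, once.
The state is a dict: "time": time; "joint_pos": joint angles; "qd": joint speeds; "joint_efforts": joint torques, N m; "tool_pos": TCP position; "tcp_rot": TCP orientation; "ft_force": force on the tool from outside, world axes, zero at the start; "wrist_torque": the same for the moment, N m; "finger_gap": finger opening in mm; "grip_force": force on a finger pad.
Only numpy, scipy, OpenCV 4.12 (cv2) and the standard library are available. Lean on these libraries where they do the work, as an engineer would, in place of code of your own. Each camera call takes 0.05 s, during which the arm holds its last target. There are 200 camera calls.

TASK

The loose pressed-plastic brick is lying on top of the studs of the sample wall. Without picking it up, slide it along the wall against the tall half brick until it drops over its studs, then press it down until it has snapped fully home and sits flat on the course below. Leave the other things on the bench where they lie.

Things in the scene. Friction and masses are not known exactly. Their poses are not given: they have to be found in the camera images.
- wall: Sample wall, fixed to the bench: plywood board 460 x 116 x 18 mm with one lower course of grey plastic bricks, 400 mm long (x), 64 mm wide (y), 50 mm high. Origin: middle of the board's underside, on the bench; x along the wall, z up. Top of the lower course 68 mm above the bench. Five studs on it at x = -160, -80, 0, 80, 160 mm.
- wall_stud (a point): Top of the wall's middle stud, 89 mm above the bench. Studs: round, 40 mm across, 21 mm high, the upper 8 mm tapering to 30 mm. The three middle studs have a sprung lug on either side along the wall, below the top, that grips the brick above.
- half_brick: Half brick, 79 mm long (x), 64 wide, 50 high, one 21 mm high stud on top; fixed, already seated on the last stud at one end of the wall, 160 mm from its middle. Origin: centre of its underside, 68 mm above the bench. The loose brick belongs against it: when home the two origins are 120 mm apart along the wall, 1 mm joint between the faces.
- cap: Low flat cap tile, 79 x 64 x 27 mm, no stud, fixed on the last stud at the other end of the wall, 160 mm from its middle. Origin: centre of its underside, 68 mm above the bench; its top is 95 mm above the bench.
- brick: The loose brick, 159 mm long (x), 64 wide (y), body 50 high, two studs on top and two sockets below at x = -40 and +40 mm; sockets 43 mm long, 23 deep; 0.26 to 0.4 kg. Origin: centre of its underside. It starts flat on the stud tops about the middle of the wall (underside 89 mm above the bench), about 40 mm short of its place, perhaps a little askew. Home: underside at 68 mm.
- brick_top (a point): Middle of the loose brick's flat top, between its two studs (each 40 mm across at the foot, 21 mm high; 40 mm free between them). Dropped over its studs the brick hangs on the sprung lugs about 10 mm above its seat; 10 to 20 N pressed down here (half that on one stud) snaps it home. This point is then 118 mm above the bench.
- brick_end_a (a point): Bottom edge of the loose brick's +x end face, at the middle of its width (79.5 mm from the brick's origin); 68 mm above the bench when home.
- brick_end_b (a point): Bottom edge of the loose brick's -x end face, at the middle of its width (79.5 mm from the brick's origin); 68 mm above the bench when home.
- try_square: Bystander: try square with wooden stock, 110 x 169 x 16 mm, lying beside the wall on the robot's side.
- caliper: Bystander: sliding caliper, 72 x 230 x 9 mm, lying beside the wall on the robot's side.
- sanding_block: Bystander: cork sanding block, 62 x 115 x 34 mm, lying behind the wall.
- pliers: Bystander: long-nose pliers, 56 x 178 x 12 mm, lying behind the wall.

How it is judged:
By the outcome, as a careful person would: the job done as asked, in the order asked, and still so for the second after the job is handed in, with the robot touching nothing.
It also fails if it takes over 38 s, if anything falls off the work surface, if the arm or the gripper's body presses on something with over 40 N, if the wrist force passes 120 N, or if a joint passes its speed limit or range.

## Working session

There is one attempt and no reset: what is moved stays moved. The work goes in short steps, Python scripts to look and compute and a tool call to move; the robot and the scene stay as the last step left them, time stands still between calls to the robot, and variables do not carry over. Pictures are saved under pics/ and viewed, at most 10 in all, crops included, and the job is handed in when it is done.

Besides the shell and the picture viewer there is one more tool, called by a JSON object that holds its "op" and its "data", one argument or row to a line. step_arm: Moves the arm, as the interface text tells. Its arguments: {"type":"object","properties":{"targets":{"type":"array"},"fingers":{"type":"number"},"newtons":{"type":"number"}},"required":["targets"]}

```bash
mkdir -p pics
cat > h.py <<'E'
import numpy as np, cv2
from scipy.spatial.transform import Rotation as R
def rot(a):
    a=np.array(a,float)
    if a.shape==(3,3): return a
    if a.size==4: return R.from_quat(a).as_matrix()
    return R.from_euler('xyz',a,degrees=True).as_matrix()
def ray(s,uv):
    p=cv2.undistortPoints(np.array(uv,float).reshape(-1,1,2),s['mtx'],np.array(s['D'],float)).reshape(-1,2)
    d=np.c_[p[:,0],-p[:,1],-np.ones(len(p))]@rot(s['attitude']).T
    return np.array(s['eye'],float),d
def plane(s,uv,z):
    e,d=ray(s,uv); return e+d*((z-e[2])/d[:,2])[:,None]
def two(s1,u1,s2,u2):
    e1,d1=ray(s1,u1);e2,d2=ray(s2,u2);out=[]
    for a,b in zip(d1,d2):
        t=np.linalg.lstsq(np.c_[a,-b],e2-e1,rcond=None)[0]
        p,q=e1+a*t[0],e2+b*t[1]; out.append(np.r_[(p+q)/2,np.linalg.norm(p-q)])
    return np.array(out)
E
python3 - <<'E'
from bench import r,vision
from h import *
import pickle
print(r.sense())
S={}
for n in("scene","top"):
    s=vision.snapshot(n);S[n]=s;cv2.imwrite(f'pics/{n}1.png',s['img']);print(n,s['eye'],s['attitude'],s['mtx'],s['D'])
pickle.dump(S,open('s1.pkl','wb'))
E
```

```text
{'time': 0.0, 'joint_pos': array([ 6.55816066e+01,  7.51709387e+00,  8.53312605e+01, -1.30351192e-03,
        8.72609971e+01, -4.89381918e+00]), 'qd': array([-0.00079968, -0.0526456 , -0.09314902, -0.0172659 ,  0.01903964,
        0.02753957]), 'joint_efforts': array([ 2.95771300e-03, -5.69392061e+01, -5.00558710e+01,  5.93634786e-05,
        1.49261701e-02, -2.13213946e-05]), 'tool_pos': array([200.30354978, 565.02331275, 252.20470345]), 'tcp_rot': array([-1.79890936e+02, -8.03155100e-03,  1.60475482e+02]), 'ft_force': array([ 0.45682263, -0.48141908, -0.15034294]), 'wrist_torque': array([ 0.06440019,  0.04066679, -0.03683829]), 'grip_force': 0.0, 'finger_gap': 85.32517283046123}
scene [-268.88578661 -708.89416644  622.83683295] [ 65.93872389   0.79834542 -49.47164018] [[621.11781231   0.         321.23456237]
 [  0.         621.11781231 233.09864872]
 [  0.           0.           1.        ]] [-0.1251635  0.         0.         0.         0.       ]
top [449.67699878   2.84442319 933.11552012] [  9.16073307   1.15970397 -88.9362096 ] [[501.43287419   0.         317.54644568]
 [  0.         501.43287419 235.89912576]
 [  0.           0.           1.        ]] [-0.06108426  0.          0.          0.          0.        ]
```

View pics/scene1.png

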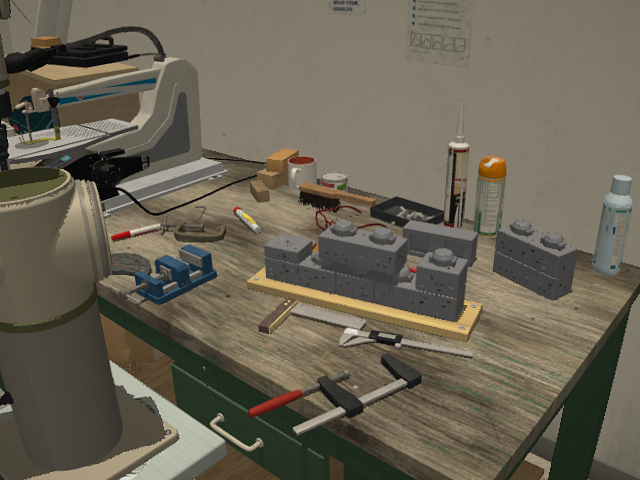

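View pics/top1.png

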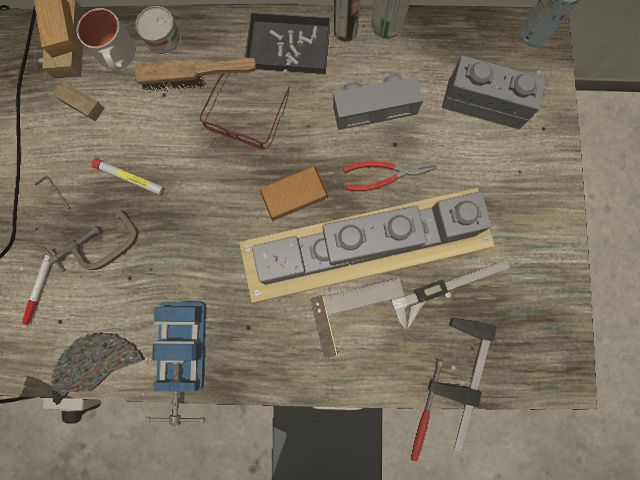

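Both views show the wall board. In the top view it runs from (241,243) to (494,241). The cap is at its left end (280,262) and the half brick at its right end (467,211). The loose brick lies between, with studs at (351,236) and (400,224). I'll enlarge both views for stud picks and take the board from a colour mask.

Run:
```python
from h import *
import pickle
S=pickle.load(open('s1.pkl','rb'))
a=cv2.resize(S['top']['img'][180:310,235:500],None,fx=3,fy=3,interpolation=cv2.INTER_CUBIC)[:, :795]
cv2.imwrite('pics/topc.png',a)
b=cv2.resize(S['scene']['img'][205:345,245:485],None,fx=3.3,fy=3.3,interpolation=cv2.INTER_CUBIC)
cv2.imwrite('pics/scenec.png',b)
s=S['top'];hsv=cv2.cvtColor(s['img'],cv2.COLOR_BGR2HSV)
m=cv2.inRange(hsv,(12,70,120),(30,255,255));m[:,:235]=0;m[:,500:]=0;m[:180]=0;m[305:]=0
n,l,st,_=cv2.connectedComponentsWithStats(m)
pts=np.vstack([np.argwhere(l==i)[:,::-1] for i in range(1,n) if st[i,4]>60])
h=cv2.convexHull(pts.astype(np.float32))
P=plane(s,h.reshape(-1,2),18)[:,:2].astype(np.float32)
print(cv2.minAreaRect(P),cv2.boxPoints(cv2.minAreaRect(P)))
u=[(351,236),(400,224),(467,211)];v=[(342,226),(383,232),(442,253)]
print(two(s,u,S['scene'],v)); print(plane(s,u[:2],160),plane(s,u[2:],139))
```

```text
((589.419921875, -66.12657165527344), (229.5552215576172, 471.4013671875), 0.37310919165611267) [[ 473.1099   168.82169]
 [ 476.1796  -302.5697 ]
 [ 705.73    -301.07483]
 [ 702.6603   170.31656]]
[[ 575.26264712  -31.23065937  154.06212521    1.16477622]
 [ 596.42417243 -109.35521926  155.64844755    2.07988174]
 [ 622.92791415 -220.89223574  136.40417315    1.39034976]]
[[ 574.70369993  -31.39775429  160.        ]
 [ 594.90415947 -107.92818175  160.        ]] [[ 621.90752108 -219.58662081  139.        ]]
```

View pics/topc.png

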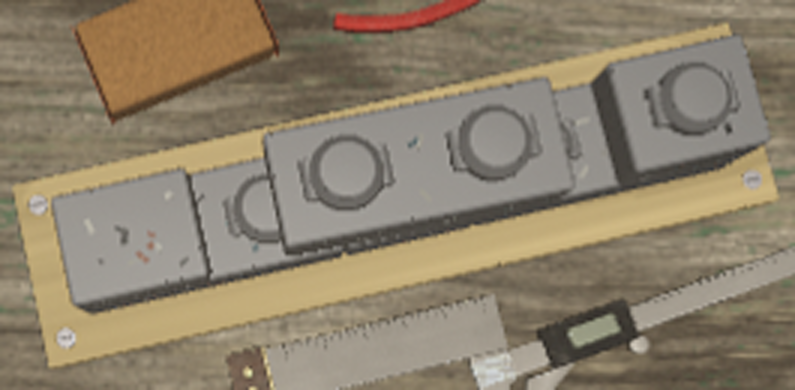

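View pics/scenec.png

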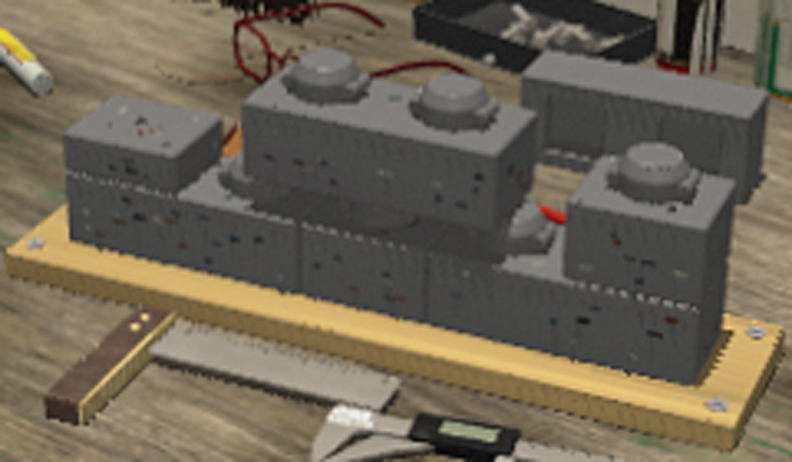

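The crops show sharp board corners at (14,184), (50,366), (777,199) and (728,24). Stud tops are at (345,172), (495,142) and (696,94) in the top crop, and at (326,66), (453,94) and (654,157) in the scene crop.

Run:
```python
from h import *
import pickle
S=pickle.load(open('s1.pkl','rb'));s,c=S['top'],S['scene']
T=lambda p:(np.array(p)+.5)/3-.5+[235,180]
C=lambda p:(np.array(p)+.5)/3.3-.5+[245,205]
B=plane(s,T([(14,184),(50,366),(777,199),(728,24)]),18)[:,:2]
print(B)
ce=B.mean(0);d=(B[2]+B[3]-B[0]-B[1]);L=np.linalg.norm(d)/2;d/=2*L;n=np.array([-d[1],d[0]])
print('board',ce,d,np.degrees(np.arctan2(d[1],d[0])),L)
X=two(s,T([(345,172),(495,142),(696,94)]),c,C([(326,66),(453,94),(654,157)]))
P=np.vstack([plane(s,T([(345,172),(495,142)]),160),plane(s,T([(696,94)]),139)])
# loose brick bottom-left top-edge corners, cap-end face at z=139
E=plane(s,T([(265,132),(287,248),(552,77),(571,190)]),139)
print(X.round(1))
for Q in(X[:,:2],P[:,:2],E[:,:2]): print(np.c_[(Q-ce)@d,(Q-ce)@n].round(1))
print('target studs xy', ce+40*d, 'start end', ce-79.5*d)
```

```text
[[ 585.1097824   168.99805919]
 [ 473.89322756  142.32731243]
 [ 583.01915651 -301.01224257]
 [ 693.27518681 -274.41124923]]
board [583.82433832 -66.02453005] [ 0.23800135 -0.97126482] -76.23139148820613 456.4918045091887
[[ 575.2  -31.2  156.4    4.5]
 [ 592.2 -109.3  154.7    3.2]
 [ 623.4 -221.   137.4    3.6]]
[[-3.590e+01 -1.000e-01]
 [ 4.410e+01 -2.200e+00]
 [ 1.599e+02  1.600e+00]]
[[-38.2  -1.7]
 [ 41.7  -3.7]
 [157.7   0.6]]
[[-73.4  32.1]
 [-75.9 -31.5]
 [ 84.2  26.9]
 [ 78.6 -35. ]]
target studs xy [ 593.3443924  -104.87512297] start end [564.90323083  11.19102338]
```

{"op": "step_arm", "data": {
  "targets": [
    [[30, -45, 0, 0, 0, -0.08], [60, -90, 0, 0, 0, -0.16], [90, -134, 0, 0, 0, -0.25], [120, -178, 0, 0, 0, -0.33], [140, -208, 0, 0, 0, -0.41], [160, -238, 0, 0, 0, -0.49], [180, -267, 0, 0, 0, -0.58], [200, -297, 0, 0, 0, -0.66], [220, -327, 0, 0, 0, -0.74], [240, -356, 0, 0, 0, -0.82], [260, -386, 0, 0, 0, -0.91], [280, -416, 0, 0, 0, -0.99]]
  ],
  "fingers": 0.4,
  "newtons": 40
}}

```text
time: 1.1
tool_pos: [480.2, 148.7, 253.1]
tcp_rot: [-180.0, -0.0, 103.5]
ft_force: [0.6, 0.9, 0.9]
finger_gap: 25.7
grip_force: 0.0
```

{"op": "step_arm", "data": {
  "targets": [
    [[20, -30, 0, 0, 0, 0], [40, -59, -10, 0, 0, 0], [60, -89, -25, 0, 0, 0], [75, -112, -45, 0, 0, 0], [79, -118, -65, 0, 0, 0], [79, -118, -75, 0, 0, 0], [79, -118, -75, 0, 0, 0], [79, -118, -75, 0, 0, 0]]
  ]
}}

```text
time: 1.77
tool_pos: [557.8, 33.5, 177.8]
tcp_rot: [-179.9, -0.1, 103.8]
ft_force: [-0.7, 0.4, -0.2]
finger_gap: 25.7
grip_force: 0.0
```

Run:
```python
from bench import r,vision
from h import *
a=vision.snapshot('wrist');b=vision.snapshot('scene')
print(r.sense()['tool_pos'])
b=cv2.resize(b['img'][150:345,245:485],(400,325));a=cv2.resize(a['img'],(400,300))
cv2.imwrite('pics/p2.png',np.hstack([cv2.copyMakeBorder(a,0,25,0,0,0),b]))
```

```text
[559.01079783  33.75738264 179.77672129]
```

View pics/p2.png

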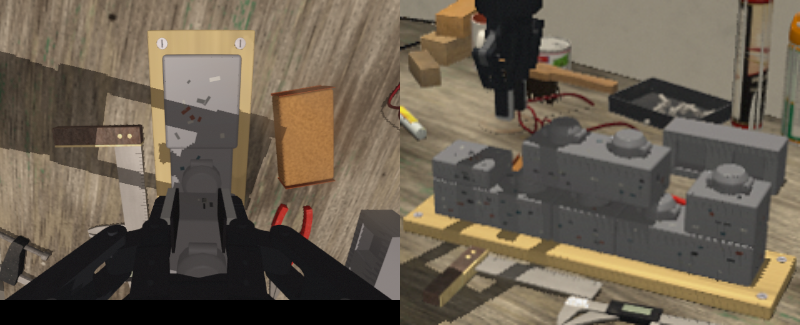

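The wrist picture shows the wall upright in the frame, with the fingers centred on it around (200,215), beyond the brick's end and above the free stud at (200,175). The scene picture shows them clear of the brick. Next I descend.

{"op": "step_arm", "data": {
  "targets": [
    [[-0.5, 2, -15, 0, 0, 0], [-0.5, 2, -30, 0, 0, 0], [-0.5, 2, -42, 0, 0, 0], [-0.5, 2, -50, 0, 0, 0], [-0.5, 2, -50, 0, 0, 0], [-0.5, 2, -50, 0, 0, 0]]
  ]
}}

```text
time: 2.37
tool_pos: [558.1, 35.0, 128.5]
tcp_rot: [-180.0, -0.0, 103.8]
ft_force: [-0.9, -0.1, 0.7]
finger_gap: 25.8
grip_force: 0.0
```

{"op": "step_arm", "data": {
  "targets": [
    [[1, -4, 0, 0, 0, 0], [2, -8, 0, 0, 0, 0], [3, -12, 0, 0, 0, 0], [4, -15, 0, 0, 0, 0], [4.5, -18, 0, 0, 0, 0], [5, -20, 0, 0, 0, 0]]
  ]
}}

```text
time: 2.87
tool_pos: [563.3, 14.3, 128.5]
tcp_rot: [180.0, -0.0, 103.7]
ft_force: [-0.0, 1.0, 0.7]
finger_gap: 25.7
grip_force: 0.8
```

{"op": "step_arm", "data": {
  "targets": [
    [[0.6, -2.5, 0, 0, 0, 0], [1.2, -5, 0, 0, 0, 0], [1.8, -7.5, 0, 0, 0, 0], [2.5, -10, 0, 0, 0, 0], [3.1, -12.5, 0, 0, 0, 0], [3.7, -15, 0, 0, 0, 0], [4.2, -17, 0, 0, 0, 0], [4.7, -19, 0, 0, 0, 0], [5.1, -21, 0, 0, 0, 0], [5.6, -23, 0, 0, 0, 0], [5.6, -23, 0, 0, 0, 0]]
  ]
}}

```text
time: 3.78
tool_pos: [568.9, -8.9, 128.2]
tcp_rot: [-180.0, 0.0, 103.7]
ft_force: [0.4, 0.5, -0.1]
finger_gap: 25.6
grip_force: 0.0
```

```bash
cat > look.py <<'E'
from bench import r,vision
from h import *
import sys
n=sys.argv[1]
t=vision.snapshot('top');b=vision.snapshot('scene')
import pickle;pickle.dump({'top':t,'scene':b},open(n+'.pkl','wb'))
b=cv2.resize(b['img'][180:345,245:485],(400,275));a=cv2.resize(t['img'][180:310,300:500],(400,260))
cv2.imwrite(f'pics/{n}.png',np.hstack([cv2.copyMakeBorder(a,0,15,0,0,0),b]))
s=r.sense();print(s['time'],s['tool_pos'],s['ft_force'])
E
python3 look.py p3
```

```text
3.8833 [568.83319176  -8.56211897 128.27237922] [ 0.15045259 -0.81442675  0.64178259]
```

View pics/p3.png

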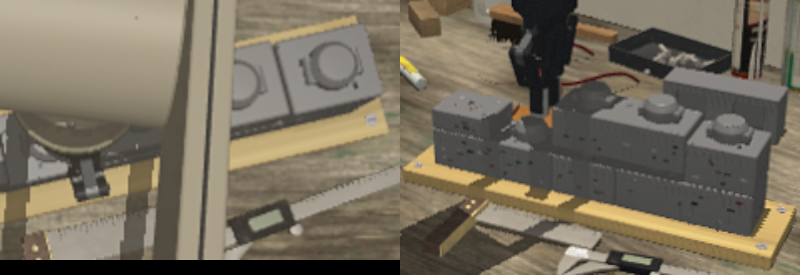

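The brick has moved close to the half brick; the top crop shows a narrow dark joint at (288,90). It still rides high on the studs. I'll push on slowly.

{"op": "step_arm", "data": {
  "targets": [
    [[0.3, -1.2, 0, 0, 0, 0], [0.6, -2.4, 0, 0, 0, 0], [0.9, -3.6, 0, 0, 0, 0], [1.1, -4.8, 0, 0, 0, 0], [1.4, -6, 0, 0, 0, 0], [1.4, -6, 0, 0, 0, 0]]
  ]
}}

```text
time: 4.38
tool_pos: [570.3, -14.6, 128.3]
tcp_rot: [180.0, 0.0, 103.7]
ft_force: [0.9, -0.9, -1.0]
finger_gap: 25.8
grip_force: 0.0
```

{"op": "step_arm", "data": {
  "targets": [
    [[0.2, -1, 0, 0, 0, 0], [0.5, -2, 0, 0, 0, 0], [0.7, -3, 0, 0, 0, 0], [0.7, -3, 0, 0, 0, 0]]
  ]
}}

```text
time: 4.72
tool_pos: [571.0, -17.5, 128.3]
tcp_rot: [180.0, 0.0, 103.7]
ft_force: [-0.1, 0.0, 0.1]
finger_gap: 25.9
grip_force: 0.0
```

```bash
python3 look.py p4
```

```text
4.8167 [570.91514567 -17.33039835 128.28930395] [-0.11489929 -0.07480541 -0.50248059]
```

View pics/p4.png

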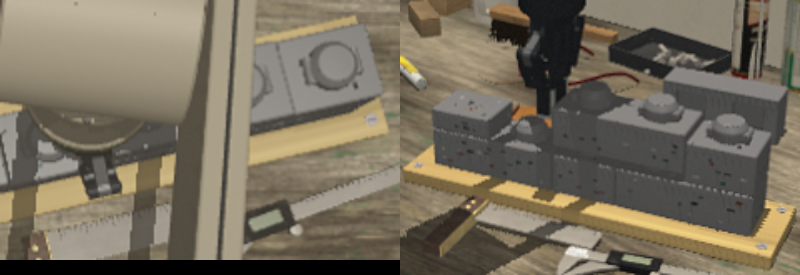

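Run:
```python
from h import *
import pickle
ce=np.array([583.8,-66]);d=np.array([.238,-.9713]);n=np.array([.9713,.238])
s=pickle.load(open('p4.pkl','rb'))['scene']
def pr(x,y,z):
    P=np.r_[ce+x*d+y*n,z];q=rot(s['attitude']).T@(P-s['eye']);q*=[1,-1,-1]
    return cv2.projectPoints(q.reshape(1,1,3),np.zeros(3),np.zeros(3),s['mtx'],np.array(s['D']))[0].ravel()
f=lambda p:(p-[245,180])*[400/240,275/165]+[400,0]
for x in(70,75,80):
  for z in(139,149,160):print(x,z,f(pr(x,0,z)).round(1))
print('half',f(pr(160,0,139)))
for z in(68,78,89): print('edge',z,f(pr(119,-32,z+50)),f(pr(119,-32,z)))
c=cv2.resize(s['img'][205:330,290:470],None,fx=4.4,fy=4.4,interpolation=cv2.INTER_CUBIC);cv2.imwrite('pics/p4c.png',c)
g=lambda p:(p-[290,205])*4.4
for z in(68,78,89):print(z,'stud80',g(pr(80,0,z+71)),'bot edge at 40,-32',g(pr(40,-32,z)),'top corner',g(pr(119.5,-32,z+50)))
```

```text
70 139 [649.  105.2]
70 149 [649.3  96.9]
70 160 [649.7  87.8]
75 139 [653.3 106. ]
75 149 [653.6  97.7]
75 160 [654.   88.6]
80 139 [657.6 106.8]
80 149 [657.9  98.5]
80 160 [658.3  89.4]
half [727.78854407 120.14520556]
edge 68 [680.76352177 142.61191591] [678.51740098 183.49901601]
edge 78 [681.21555915 134.2437906 ] [678.96463028 175.44760798]
edge 89 [681.71377901 124.96453571] [679.4577729  166.51867057]
68 stud80 [481.94724742 171.91349628] bot edge at 40,-32 [360.33839873 335.73488671] top corner [544.38788745 266.73262938]
78 stud80 [482.85751855 150.10499035] bot edge at 40,-32 [360.82795679 314.89295555] top corner [545.58597217 244.6378955 ]
89 stud80 [483.85994718 125.9327005 ] bot edge at 40,-32 [361.36679798 291.78621802] top corner [546.90646721 220.13742023]
```

View pics/p4c.png

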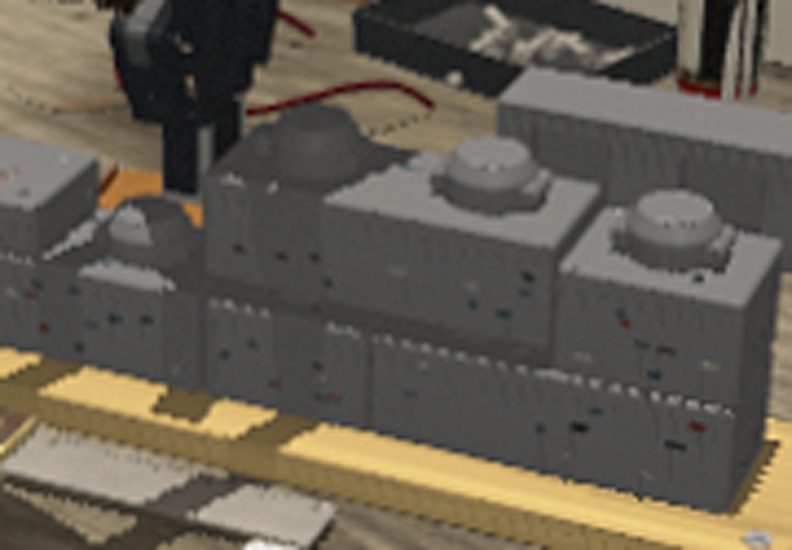

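The brick's near stud top is at (493,152) in the crop. That matches underside height 78 mm (predicted row 150; 126 if it were still on top), so it has dropped and hangs on the lugs, with the joint at (560,260) closed. Next I back off, shut the fingers and go over the brick's middle.

{"op": "step_arm", "data": {
  "targets": [
    [[-1.2, 5, 0, 0, 0, 0], [-2.4, 10, 5, 0, 0, 0], [-2.4, 10, 25, 0, 0, 0], [-2.4, 10, 45, 0, 0, 0], [-2.4, 10, 62, 0, 0, 0], [2, -8, 65, 0, 0, 0], [9, -35, 65, 0, 0, 0], [15, -62, 65, 0, 0, 0], [20, -80, 65, 0, 0, 0], [21.6, -86.4, 65, 0, 0, 0], [21.6, -86.4, 65, 0, 0, 0], [21.6, -86.4, 65, 0, 0, 0]]
  ]
}}

```text
time: 5.82
tool_pos: [592.3, -103.0, 193.3]
tcp_rot: [-180.0, -0.0, 103.7]
ft_force: [-0.1, -0.1, -0.6]
finger_gap: 25.7
grip_force: 0.0
```

{"op": "step_arm", "data": {
  "targets": [
    [[0, 0, 0, 0, 0, 0], [0, 0, 0, 0, 0, 0], [0, 0, 0, 0, 0, 0], [0, 0, 0, 0, 0, 0], [0, 0, 0, 0, 0, 0], [0, 0, 0, 0, 0, 0]]
  ],
  "fingers": 1
}}

```text
time: 6.32
tool_pos: [592.5, -103.4, 193.3]
tcp_rot: [180.0, 0.0, 103.8]
ft_force: [0.4, -0.3, -0.2]
finger_gap: 0.0
grip_force: 0.0
```

Run:
```python
from bench import r,vision
from h import *
s=r.sense();print(s['tool_pos'],s['finger_gap'])
a=vision.snapshot('wrist')['img'];b=vision.snapshot('scene')['img']
cv2.imwrite('pics/p5.png',np.hstack([cv2.resize(a,(400,300)),cv2.resize(b[150:330,245:485],(400,300))]))
```

```text
[ 592.51641795 -103.40415521  193.34805132] 0.00961786647105614
```

View pics/p5.png

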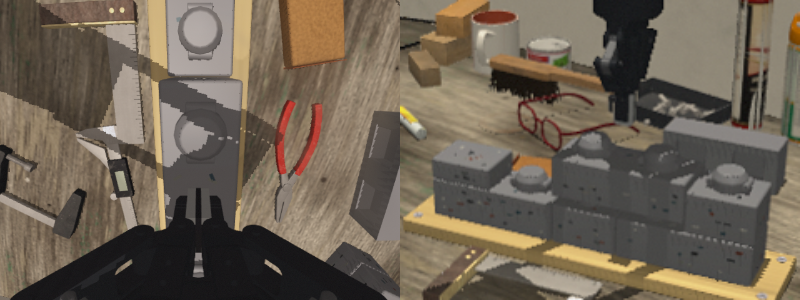

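The brick is seen straight on the wall, with a stud at (200,130), and the shut fingers are over its flat middle at (200,215). Next I descend and press.

{"op": "step_arm", "data": {
  "targets": [
    [[0.3, -1.2, -15, 0, 0, 0], [0.3, -1.2, -30, 0, 0, 0], [0.3, -1.2, -38, 0, 0, 0], [0.3, -1.2, -40, 0, 0, 0], [0.3, -1.2, -41, 0, 0, 0], [0.3, -1.2, -42, 0, 0, 0], [0.3, -1.2, -43, 0, 0, 0], [0.3, -1.2, -43, 0, 0, 0]]
  ]
}}

```text
time: 7.08
tool_pos: [593.3, -105.0, 151.0]
tcp_rot: [179.9, 0.0, 103.8]
ft_force: [-0.4, 0.5, -0.2]
finger_gap: 0.1
grip_force: 0.0
```

{"op": "step_arm", "data": {
  "targets": [
    [[0, 0, -1, 0, 0, 0], [0, 0, -2, 0, 0, 0], [0, 0, -3, 0, 0, 0], [0, 0, -3, 0, 0, 0]]
  ]
}}

```text
time: 7.42
tool_pos: [593.8, -105.1, 149.0]
tcp_rot: [179.9, 0.1, 103.8]
ft_force: [-0.6, 0.5, 6.1]
finger_gap: -0.1
grip_force: 3.3
```

{"op": "step_arm", "data": {
  "targets": [
    [[0, 0, -1, 0, 0, 0], [0, 0, -2, 0, 0, 0], [0, 0, -3, 0, 0, 0], [0, 0, -4, 0, 0, 0], [0, 0, -4, 0, 0, 0]]
  ]
}}

```text
time: 7.83
tool_pos: [593.8, -105.4, 144.6]
tcp_rot: [179.9, 0.1, 103.7]
ft_force: [0.5, -1.1, 2.3]
finger_gap: -0.2
grip_force: 1.2
```

{"op": "step_arm", "data": {
  "targets": [
    [[0, 0, -1, 0, 0, 0], [0, 0, -2, 0, 0, 0], [0, 0, -3, 0, 0, 0], [0, 0, -3, 0, 0, 0]]
  ]
}}

```text
time: 8.17
tool_pos: [592.6, -104.7, 140.1]
tcp_rot: [-180.0, -0.0, 103.8]
ft_force: [-1.4, -0.0, 3.4]
finger_gap: 0.1
grip_force: 1.6
```

{"op": "step_arm", "data": {
  "targets": [
    [[0, 0, -1, 0, 0, 0], [0, 0, -2, 0, 0, 0], [0, 0, -2.5, 0, 0, 0], [0, 0, -2.5, 0, 0, 0]]
  ]
}}

```text
time: 8.5
tool_pos: [592.7, -104.7, 140.0]
tcp_rot: [-180.0, -0.0, 103.8]
ft_force: [-11.8, 2.4, 19.5]
finger_gap: -0.2
grip_force: 9.8
```

{"op": "step_arm", "data": {
  "targets": [
    [[0, 0, -0.8, 0, 0, 0], [0, 0, -0.8, 0, 0, 0]]
  ]
}}

```text
time: 8.67
tool_pos: [592.7, -104.7, 140.0]
tcp_rot: [180.0, 0.0, 103.8]
ft_force: [-13.2, 2.8, 24.8]
finger_gap: 0.1
grip_force: 12.4
```

{"op": "step_arm", "data": {
  "targets": [
    [[0, 0, 4, 0, 0, 0], [0, 0, 15, 0, 0, 0], [0, 0, 35, 0, 0, 0], [0, 0, 60, 0, 0, 0], [-15, 20, 85, 0, 0, 0], [-40, 50, 100, 0, 0, 0], [-65, 80, 110, 0, 0, 0], [-90, 110, 110, 0, 0, 0], [-115, 145, 110, 0, 0, 0], [-130, 165, 110, 0, 0, 0], [-130, 165, 110, 0, 0, 0]]
  ]
}}

```text
time: 9.58
tool_pos: [460.3, 63.6, 247.3]
tcp_rot: [-180.0, -0.1, 103.9]
ft_force: [-0.4, -0.4, -0.6]
finger_gap: 0.0
grip_force: 0.0
```

Run:
```python
from bench import r,vision
from h import *
b=vision.snapshot('scene');t=vision.snapshot('top')
B=cv2.resize(b['img'][205:345,270:470],(400,280),interpolation=cv2.INTER_CUBIC)
T=cv2.resize(t['img'][160:310,240:500],(400,231))
cv2.imwrite('pics/p6.png',np.hstack([cv2.copyMakeBorder(T,0,49,0,0,0),B]))
print(r.sense()['time'],r.sense()['tool_pos'],r.sense()['ft_force'])
```

```text
9.6833 [462.48678661  60.88563801 247.40475865] [-0.02028525  0.76869762  0.74791428]
```

View pics/p6.png

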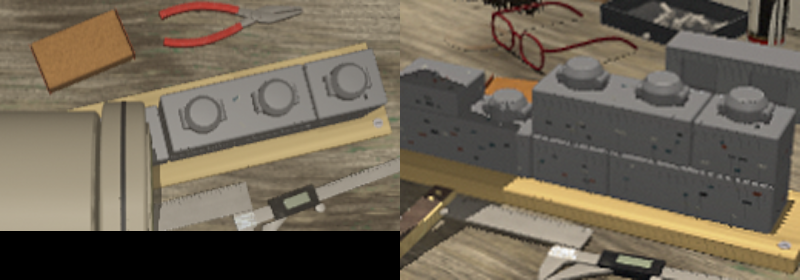

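The scene crop shows the brick seated flat. Its top runs level with the half brick's across the joint at (697,115), the mortar line under it at (620,155) is even, and the top view shows its sides in line with the half brick. The bystanders are where they were, so I'm handing in.

```bash
python3 -c "
from bench import r
print(r.hand_in())"
```

```text
the job is handed in; nothing more can be done
None
```

The brick was slid against the half brick, dropped over its studs and was pressed until it stopped hard at about 118 mm (top face), and the job was handed in at about 9.7 s; no verdict was returned.

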